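# Lower the sewing machine's presser foot onto its height gauge

## Task

Set the leather sewing machine up for a foot height check: raise the presser foot with the red-knobbed lever on the head until it stays up by itself with your hand off it, then slide the brass gauge bar, front end first, straight in under the middle of the foot until its end just touches the black stop behind, without shifting the stop, which is held by friction only. Then ease the lever back down so that the foot settles on the gauge without snapping or being forced down, and let go. Never let the foot snap, and leave the oil bottle, the thread cone and the little tin where they stand.

Things in the scene. Friction and masses are not known exactly. Their poses are not given: they have to be found in the camera images.
- machine: Green sewing machine, fixed. Origin: on the table straight below the presser foot; x points from the operator's front (lever, hood) to the back, -y along the arm to the pillar, z up. In mm: bed 30 thick, x -90 to 90, y -330 to 110; head x -35 to 35, y -45 to 45, z 90 to 340; arm to the pillar z 240 to 340; pillar x -55 to 65, y -320 to -210, up to z 340; handwheel beyond it to y -372.
- lever_hinge (a point): Pivot of the lever, on the front of the head, at machine (-55, 0, 170) mm; the axis is along machine y; axes as the machine's. The two 8 mm bracket cheeks beside it span y -14 to 14 mm, x -56 to -34, z 159 to 181 mm.
- hood_edge (a point): Middle of the lower front edge of the lamp hood that sticks out of the head over the lever, at machine (-123, 0, 290) mm; the hood spans machine x -123 to -35, y -55 to 55, z 290 to 316 mm. A gripper pointing straight down cannot reach the lever past it: come in tilted some 40 degrees, from the operator's front, fingers pointing down and along machine x.
- lever_knob (a point): Centre of the lever's red knob, a cylinder lying along machine y, 14 mm across and 24 mm long, at the end of a steel rod (7.6 mm thick) 60 mm from the hinge; moves with the lever.
- lever (a joint): Lever angle, rad: 0 = down (rod to the operator, 50 degrees below level), grows as the knob rises, end stop 1.25. Raising takes up to 10 N; past top dead centre (about 1.0) it stays where left, short of it a spring snaps it down if let go (ease it, foot under 0.1 m/s). The foot follows both ways, 17 mm high when up. Once the foot lands the lever pushes back, its link giving some 4 N per mm: stop there.
- foot: Steel presser foot, 30 x 14 mm sole 5 mm thick, on a bar under the head. Origin: centre of the sole's underside; z up. The sole lies on the bed (machine z 30 mm) with the lever down. Its spring presses it down with about 8 to 16 N; more than 30 N on the gauge is forcing it.
- stop_face (a point): Black stop block (44 mm wide along y, 16 mm high) with a brass screw, on the bed behind the foot. The point is on the bed surface at the middle of its front face, which looks towards the operator; axes as the machine's. It stands 24 to 44 mm behind the foot's centre, at machine y = 0, and is held by about 15 N of friction: a harder push shifts it.
- gauge: Loose brass gauge bar, 160 g, 145 mm long (x) x 26 mm (y) x 8 mm, lying flat on the table. Origin: centre of its underside; z up. Near its -x end stands the handling tab.
- gauge_tab (a point): Grip point of the gauge's upright tab, 30 mm above the bar's underside, 61.5 mm from the bar's middle towards its -x end. The tab is 22 mm long (x), 12 mm thick (y), and reaches from 8 to 44 mm above the underside.
- gauge_end (a point): Front (+x) end of the gauge, on its underside, in the middle of its width: 72.5 mm from the origin. This end goes against the stop.
- bottle: Yellow oil bottle, 52 mm across, 100 mm high, bystander. Origin: centre of its underside.
- cone: Blue thread cone, 68 mm across at the foot, 130 mm high, bystander. Origin: centre of its underside.
- tin: Small aluminium needle tin, 44 mm across, 30 mm high, on the machine's bed under the arm, bystander. Origin: centre of its underside.
There are look-alikes about, which are no part of the job. What is meant by the gauge is not green, and is the larger of those in its own colour.

How it is judged:
By the outcome, as a careful person would: the job done as asked, in the order asked, and still so for the second after the job is handed in, with the robot touching nothing.
It also fails if it takes over 72 s, if anything falls off the work surface, if the arm or the gripper's body presses on something with over 40 N, if the wrist force passes 120 N, or if a joint passes its speed limit or range.

## Robot

A 6-joint arm with a two-finger parallel gripper is mounted at the origin on the work surface. World frame = base frame: x ahead of the robot, y to its left, z up, the work surface at z = 0. Lengths are in m, angles in rad, forces in N, time in s.
With the tool pointing down it reaches from about 0.35 to 0.875 m from the base axis. Payload 4.2 kg.
Tool frame: the origin (TCP) lies on the centre line of the jaws, within the pads' length; the fingertips stand 19 mm ahead of it and the grasp point (between the pads) is the TCP (tip_reach is the distance from the TCP to the fingertips, in m); z points along the fingers, y is the line along which they close (so a half turn about z gives the same grasp; the last joint's range is limited). The gripper opens to 85 mm and grips with 20 to 120 N. Pads are 22 mm wide; open, the fingers measure 114 mm over their backs; the gripper's body (76 mm by 85 mm) begins 54 mm behind the grasp point. The pads swing forward as they close: fully open they stand 13 mm farther back than shut.
Start: joints at [-1.058, 0.385, 0.008, 0, -1.194, -0.259], TCP at [0.157, -0.605, 0.25] pointing down, gripper open.
Joint ranges: [-3.14, 3.14], [-1.21, 2.06], [-1.07, 1.41], [-3.16, 2.05], [-2.99, -0.16], [-3.1, 3.1]. Speed limits (rad/s): [2.79, 2.79, 3.14, 3.14, 3.14, 3.14].

## Interface

Orientations are given as a rotation vector (axis times angle).
In Python, from station import move_pose, move_straight, goto_joints, grip, pause, ik, observe, get_image, get_calibration, Unreachable, close_job, tip_reach gives the robot as it stands. Calls block until the motion is done:
- move_pose(position, orientation): joint-space move of the TCP to a pose.
- move_straight(position, attitude=None, velocity=0.15, guard=None): straight line of the TCP; attitude=None keeps the orientation; velocity is the mean speed in m/s. With guard (N) it stops when the force on the tool has changed by that much, and returns True; else False.
- goto_joints(angles): joint-space move.
- grip(opening, newtons=None): finger opening in m; newtons is the grip in N (None keeps the last); returns when the fingers have stopped.
- pause(seconds).
- ik(position, orientation): joint angles nearest the present ones, or None.
- observe(): the state.
- get_image(name): name is "side" or "top" or "wrist"; returns the picture (480x640x3 uint8, blue, green, red); there is no depth.
- get_calibration(name): a dict with "fov_y" (degrees; the focal length in pixels is half the picture's height over the tangent of half this angle, whatever the lens; pixels are square), "cx", "cy" (the principal point, pixels), "k1" (the pictures are not rectified: a ray, as slopes to the right and down, at radius r is drawn at 1 + k1 r^2 times it, then the intrinsics apply), "origin" and "attitude" of the camera in the world; the wrist camera has in their place "T_tool_cam" (4x4, takes a point from camera to tool coordinates, whose origin is the TCP and whose axes are the flange's). Camera axes: x right, y down, z forward; pixel columns grow to the right and rows downward; lengths in m; the calibration is good to about 2 mm. A picture is of the moment at which its call begins: read the wrist's pose just before it. get_calibration takes no time and is no camera call.
A pose or a line that the arm cannot do raises Unreachable and nothing moves.
- close_job(): hands the job in; it is judged then, once.
The state is a dict: "t": time; "qpos": joint angles; "joint_vel": joint speeds; "tau": joint torques, N m; "ee_pos": TCP position; "ee_rot": TCP orientation; "ft_force": force on the tool from outside, world axes, zero at the start; "ft_torque": the same for the moment, N m; "width": finger opening in m; "grip_force": force on a finger pad.
Only numpy, scipy, OpenCV 4.12 (cv2) and the standard library are available. Lean on these libraries where they do the work, as an engineer would, in place of code of your own. Each camera call takes 0.05 s, during which the arm holds its last target. There are 200 camera calls.

## Working session

There is one attempt and no reset: what is moved stays moved. The work goes in short steps, each a Python script; the robot and the scene stay as the last script left them, time stands still between calls to the robot, and variables do not carry over. Pictures are saved under pics/ and viewed, at most 10 in all, crops included, and the job is handed in when it is done.

```bash
mkdir -p pics; ls
python3 - <<'E'
from station import *
import cv2,json
for n in("top","side","wrist"):
    cv2.imwrite(f"pics/{n}0.png",get_image(n)); print(n,get_calibration(n))
print(observe(),tip_reach)
E
```

```text
pics
top {'fov_y': 43.531786497447804, 'cx': 322.66055711487866, 'cy': 235.93712480842896, 'k1': -0.1821936561831583, 'origin': array([0.33327659, 0.06002525, 1.32781905]), 'attitude': array([-2.1622825 ,  2.12952008, -0.19635099])}
side {'fov_y': 42.92074513116755, 'cx': 325.581371072435, 'cy': 239.63750595704417, 'k1': -0.04871611943406408, 'origin': array([ 0.29213313, -0.88586226,  1.20752763]), 'attitude': array([-2.36239291,  0.27868347, -0.08583023])}
wrist {'fov_y': 58.276379774347255, 'cx': 323.1818821371184, 'cy': 245.08379671868494, 'k1': 0.0084830113668888, 'T_tool_cam': array([[ 4.33512621e-05, -9.62309686e-01, -2.71956000e-01,
         6.89041275e-02],
       [ 9.99999914e-01, -7.04957558e-05,  4.08852928e-04,
         3.54557911e-04],
       [-4.12614877e-04, -2.71955994e-01,  9.62309600e-01,
        -1.23717842e-01],
       [ 0.00000000e+00,  0.00000000e+00,  0.00000000e+00,
         1.00000000e+00]])}
{'t': 0.15, 'qpos': array([-1.05839723e+00,  3.85365124e-01,  6.97144122e-03, -3.35139444e-04,
       -1.19401553e+00, -2.58600637e-01]), 'joint_vel': array([-6.40934139e-06, -2.07839869e-03,  5.13385133e-03,  2.35840662e-03,
       -3.45098342e-04,  1.89223995e-03]), 'tau': array([-7.26060698e-04, -3.92676938e+01,  1.88582540e+01,  4.18855861e+00,
       -3.39860919e-03, -6.93029932e-06]), 'ee_pos': array([ 0.15684152, -0.604589  ,  0.24949671]), 'ee_rot': array([ 3.97363710e-01, -3.11603968e+00, -2.53133585e-03]), 'ft_force': array([-1.21861575, -0.15069396, -0.51412357]), 'ft_torque': array([ 0.01732012, -0.06362916,  0.08661241]), 'grip_force': 0.0, 'width': 0.08532790553256446} 0.019
```

View pics/top0.png

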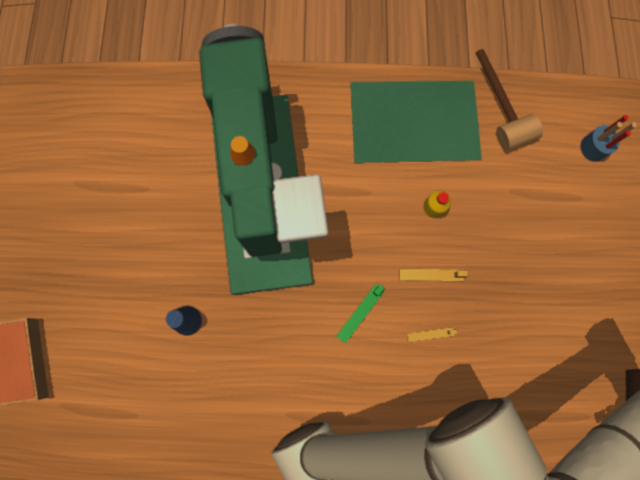

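View pics/side0.png

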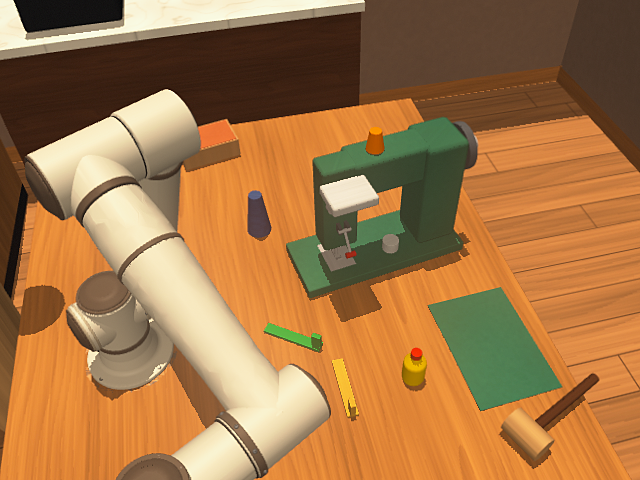

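The top view shows brass bar A at (433,275), a smaller brass bar B at (432,335), and a green bar C at (360,313). A fits because it is the larger of the two brass bars and isn't green. The machine's bed corners are near (232,293) and (312,283), with the hood on the right, so the operator's front faces image right. I'll confirm with enlarged crops.

Run:
```python
import cv2
t=cv2.imread("pics/top0.png");s=cv2.imread("pics/side0.png")
cv2.imwrite("pics/topc.png",cv2.resize(t[170:350,220:480],None,fx=3,fy=3,interpolation=cv2.INTER_CUBIC))
cv2.imwrite("pics/sidec.png",cv2.resize(s[140:300,280:480],None,fx=3.75,fy=3.75,interpolation=cv2.INTER_CUBIC))
```

```text
(no output)
```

View pics/topc.png

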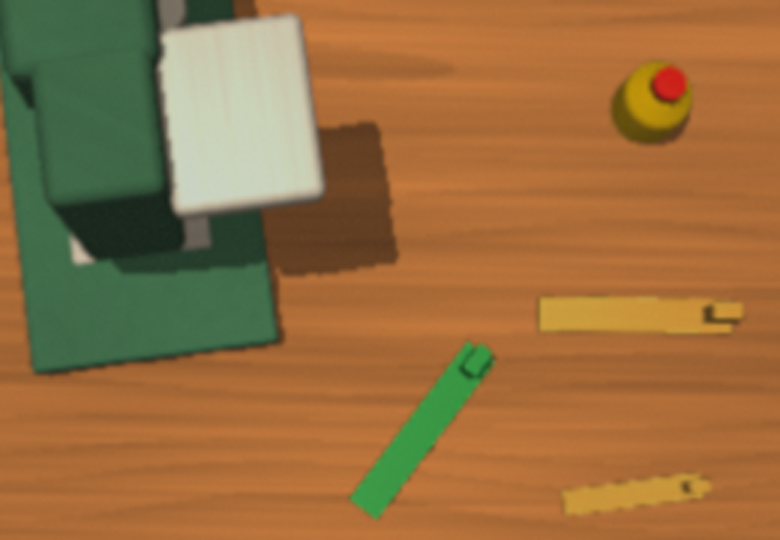

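View pics/sidec.png

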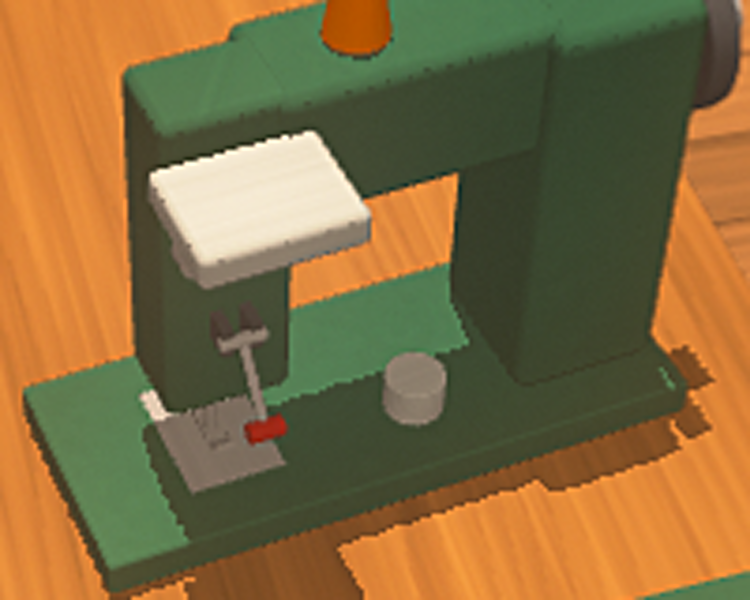

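The crops confirm bar A, the larger brass one, with its tab at top pixel (462,274) and front end at (400,274). In the side view the knob is at about (351,254) and the tin at (391,243). Next I'll fit the machine and gauge poses.

```bash
cat > h.py <<'E'
import numpy as np, cv2
from scipy.spatial.transform import Rotation as R
from scipy.optimize import least_squares
from station import *
def cam(n,st=None):
    c=get_calibration(n)
    if n=="wrist":
        T=c["T_tool_cam"]; Rt=R.from_rotvec(st["ee_rot"]).as_matrix()
        return c,Rt@T[:3,:3],Rt@T[:3,3]+st["ee_pos"]
    return c,R.from_rotvec(c["attitude"]).as_matrix(),np.array(c["origin"])
def proj(C,P):
    c,Rm,o=C; f=240/np.tan(np.radians(c["fov_y"])/2)
    p=(np.atleast_2d(P)-o)@Rm; s=p[:,:2]/p[:,2:]
    s=s*(1+c["k1"]*(s**2).sum(1,keepdims=True))
    return s*f+[c["cx"],c["cy"]]
def plane(C,uv,z):
    "pixel -> world point at height z"
    c,Rm,o=C; f=240/np.tan(np.radians(c["fov_y"])/2)
    d=(np.array(uv)-[c["cx"],c["cy"]])/f; s=d.copy()
    for _ in range(20): s=d/(1+c["k1"]*(s@s))
    r=Rm@np.array([*s,1]); return o+r*(z-o[2])/r[2]
def pose2(p,L):
    "planar pose x,y,yaw applied to local points (m)"
    c,s=np.cos(p[2]),np.sin(p[2]); L=np.atleast_2d(L)
    return L@np.array([[c,s,0],[-s,c,0],[0,0,1]])+[p[0],p[1],0]
def fit(obs,p0):
    "obs: list of (cam, local pts mm, pixels)"
    fun=lambda p:np.concatenate([(proj(C,pose2(p,np.array(L)/1e3))-np.array(U)).ravel() for C,L,U in obs])
    r=least_squares(fun,p0,loss="soft_l1",x_scale=[.1,.1,.1]); return r.x,fun(r.x).reshape(-1,2)
E
python3 - <<'E'
from h import *
T,S=cam("top"),cam("side")
t=lambda *a:[(x/3+219.7,y/3+169.7) for x,y in a]
s=lambda *a:[(x/3.75+279.6,y/3.75+139.6) for x,y in a]
p0=plane(T,(265,220),.03)
d=plane(T,(232,293),.03)-plane(T,(312,283),.03); yaw=np.arctan2(d[1],d[0])
m,e=fit([(T,[(-90,110,30),(90,110,30),(-123,55,316),(-123,-55,316)],t((278,341),(36,372),(322,194),(297,14))),
 (S,[(-90,110,30),(90,110,30),(-90,-330,30),(-123,55,290),(-123,-55,290)],s((107,570),(25,390),(685,386),(205,287),(370,240)))],[p0[0],p0[1],yaw])
print("machine",m,np.degrees(m[2]));print(e.round(1))
f=plane(T,t((540,314.5))[0],.008); tb=plane(T,t((727,311))[0],.044)
d=f-tb; print("gauge end",f,"tab",tb,"yaw",np.degrees(np.arctan2(d[1],d[0])),np.hypot(*d[:2]))
np.save("m.npy",m)
k=np.radians(50)
kn=pose2(m,[(-.055-.06*np.cos(k),0,.17-.06*np.sin(k))]);print("knob pred",kn,proj(S,kn),"obs",s((265,430)))
print("hood edge",pose2(m,[(-.123,0,.29)]), "foot",m[:2])
for n,uv in(("bottle",(438,205)),("green",(360,313)),("small",(432,335)),("cone",(190,321))): print(n,plane(T,uv,.0))
E
```

```text
machine [0.5374789  0.16215332 1.72351684] 98.75024071325413
[[-0.2 -0.3]
 [-2.1  0.5]
 [ 0.6  0.1]
 [ 0.  -1.7]
 [-0.1 -0. ]
 [-2.  -0.7]
 [ 0.9 -0.9]
 [-1.7  2.6]
 [ 0.6  1.6]]
gauge end [ 0.46588247 -0.13725626  0.008     ] tab [ 0.46636928 -0.26914686  0.044     ] yaw 90.21147854799963 0.13189150076964873
knob pred [[0.55171306 0.06967511 0.12403733]] [[349.8740835  254.19334874]] obs [(350.2666666666667, 254.26666666666665)]
hood edge [[0.55619059 0.04058494 0.29      ]] foot [0.5374789  0.16215332]
bottle [ 0.62706383 -0.22798112  0.        ]
green [ 0.38029157 -0.05007653  0.        ]
small [ 0.33298619 -0.21042689  0.        ]
cone [0.35588974 0.32460968 0.        ]
```

```bash
cat >> h.py <<'E'
m=np.load("m.npy")
M=lambda x,y,z:pose2(m,[(x/1e3,y/1e3,z/1e3)])[0]   # machine mm -> world m
def att(tilt,yaw,under=True):
    "fingers tilted `tilt` deg from vertical towards yaw; jaws close across yaw; camera under/above"
    a=np.radians(tilt); f=np.array([np.cos(yaw),np.sin(yaw),0]); l=np.array([-f[1],f[0],0])
    z=np.sin(a)*f-np.cos(a)*np.array([0,0,1]); y=l if under else -l
    return R.from_matrix(np.c_[np.cross(y,z),y,z]).as_rotvec()
def knob(th):
    a=th-np.radians(50); return np.array([-55-60*np.cos(a),0,170+60*np.sin(a)])
E
python3 - <<'E'
from h import *
gy=np.pi/2
for u in(True,False):
  for T in(40,50,55,60):
    o=att(T,m[2],u); g=att(T,gy,u); b=np.array([-np.sin(np.radians(T)),0,np.cos(np.radians(T))])
    r=[]
    for p in (knob(0),knob(0)+100*b,knob(1.2),(-105,0,66),(-190,0,90)):
        q=ik(M(*p),o); r.append(None if q is None else q.round(2).tolist())
    q=ik(np.array([.466,-.27,.036]),g); r.append(None if q is None else q.round(2).tolist())
    print(u,T,*r,sep="\n ")
E
```

```text
True
 40
 [0.02, 0.51, -0.05, -0.74, -1.23, 0.47]
 [-0.08, 0.46, 0.07, -0.69, -1.42, 0.42]
 [-0.01, 0.44, 0.02, -0.71, -1.35, 0.4]
 [-0.01, 0.6, -0.07, -0.76, -1.17, 0.57]
 [-0.13, 0.61, 0.02, -0.7, -1.29, 0.59]
 [-0.56, 0.71, 0.01, -0.59, -1.34, 0.84]
True
 50
 [-0.07, 0.57, -0.01, -0.87, -1.36, 0.58]
 [-0.18, 0.53, 0.11, -0.81, -1.53, 0.53]
 [-0.09, 0.5, 0.05, -0.85, -1.46, 0.49]
 [-0.09, 0.66, -0.02, -0.88, -1.3, 0.67]
 [-0.2, 0.67, 0.07, -0.81, -1.43, 0.67]
 [-0.62, 0.78, 0.09, -0.68, -1.5, 0.89]
True
 55
 [-0.1, 0.6, 0.01, -0.93, -1.42, 0.62]
 [-0.22, 0.58, 0.13, -0.87, -1.59, 0.57]
 [-0.13, 0.53, 0.07, -0.91, -1.52, 0.53]
 [-0.12, 0.7, 0.0, -0.93, -1.37, 0.72]
 [-0.24, 0.71, 0.1, -0.86, -1.5, 0.71]
 [-0.64, 0.82, 0.13, -0.72, -1.58, 0.91]
True
 60
 [-0.13, 0.64, 0.03, -0.99, -1.49, 0.66]
 [-0.25, 0.62, 0.15, -0.92, -1.65, 0.61]
 [-0.16, 0.56, 0.08, -0.97, -1.58, 0.56]
 [-0.15, 0.73, 0.02, -0.98, -1.44, 0.75]
 [-0.26, 0.74, 0.12, -0.91, -1.57, 0.73]
 [-0.66, 0.86, 0.17, -0.76, -1.66, 0.92]
False
 40
 [0.02, 0.51, -0.05, -0.74, -1.23, -2.67]
 [-0.08, 0.46, 0.07, -0.69, -1.42, -2.
[... 247 characters left out ...]
81, -1.53, -2.61]
 [-0.09, 0.5, 0.05, -0.85, -1.46, -2.65]
 [-0.09, 0.66, -0.02, -0.88, -1.3, -2.47]
 [-0.2, 0.67, 0.07, -0.81, -1.43, -2.47]
 [-0.62, 0.78, 0.09, -0.68, -1.5, -2.25]
False
 55
 [-0.1, 0.6, 0.01, -0.93, -1.42, -2.52]
 [-0.22, 0.58, 0.13, -0.87, -1.59, -2.57]
 [-0.13, 0.53, 0.07, -0.91, -1.52, -2.61]
 [-0.12, 0.7, 0.0, -0.93, -1.37, -2.43]
 [-0.24, 0.71, 0.1, -0.86, -1.5, -2.44]
 [-0.64, 0.82, 0.13, -0.72, -1.58, -2.24]
False
 60
 [-0.13, 0.64, 0.03, -0.99, -1.49, -2.48]
 [-0.25, 0.62, 0.15, -0.92, -1.65, -2.53]
 [-0.16, 0.56, 0.08, -0.97, -1.58, -2.58]
 [-0.15, 0.73, 0.02, -0.98, -1.44, -2.39]
 [-0.26, 0.74, 0.12, -0.91, -1.57, -2.41]
 [-0.66, 0.86, 0.17, -0.76, -1.66, -2.22]
```

Run:
```python
from h import *
import json
move_pose([.466,-.28,.22],att(0,np.pi/2)); pause(.2)
o={}
def shot(n):
    s=observe(); cv2.imwrite(f"pics/{n}.png",get_image("wrist")); np.savez(n+".npz",ee_pos=s["ee_pos"],ee_rot=s["ee_rot"]); return s
shot("wg")
b=np.array([-np.sin(np.radians(50)),0,np.cos(np.radians(50))])
move_pose(M(*(knob(0)+130*b)),att(50,m[2])); pause(.2)
s=shot("wk"); print(s["t"],s["ee_pos"],s["ft_force"])
C=cam("wrist",s)
for n,p in dict(knob=knob(0),foot=(0,0,30),stop24=(24,0,30),stop44=(44,0,30),bedcorner=(-90,110,30)).items(): print(n,proj(C,M(*p)))
```

```text
3.3 [ 0.56646986 -0.02911859  0.20811345] [-0.20504466  0.19213722  0.48593973]
knob [[322.5720085  239.79329943]]
foot [[322.83656916 188.82010789]]
stop24 [[322.86416897 202.2116161 ]]
stop44 [[322.88500273 212.3214241 ]]
bedcorner [[478.3238127  121.28985325]]
```

View pics/wg.png

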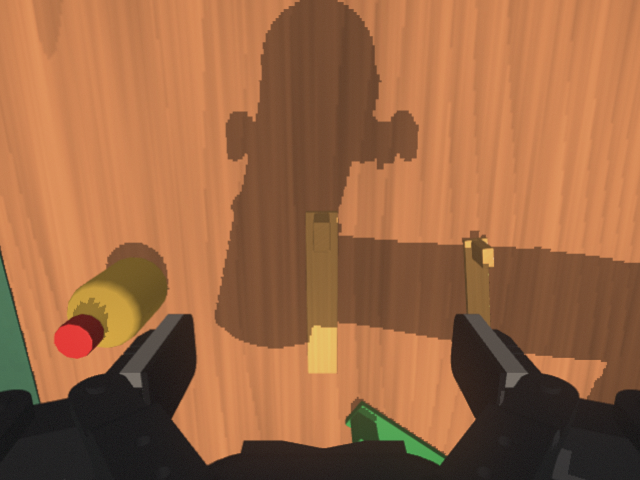

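View pics/wk.png

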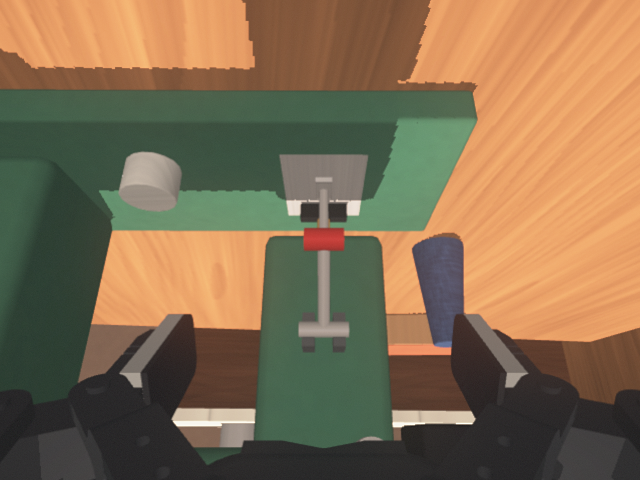

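In the wrist view the knob is at (323.5,239), within 1 px of the prediction. The stop face's lower edge is at about row 203, behind the foot at (324,180). The gauge's front end is at (322,373) and its back end at (321.5,213). Next I'll grasp the knob and raise the lever.

Run:
```python
from h import *
C=cam("wrist",dict(np.load("wg.npz")))
f=plane(C,(322.3,373),.008); bk=plane(C,(321.8,212.5),.008); print("gauge end",f,"back",bk,"yaw",np.degrees(np.arctan2(*(f-bk)[1::-1])),np.hypot(*(f-bk)[:2]))
K=cam("wrist",dict(np.load("wk.npz")))
for r in(200,203,206): 
    w=plane(K,(323.5,r),.03); print("stop x",r,pose2([0,0,-m[2]],[w-[m[0],m[1],0]])[0]*1e3)
A=att(50,m[2])
grip(.05,30)
move_straight(M(*knob(0)),A,velocity=.08)
grip(.0,30); s=observe(); print(s["t"],s["width"],s["grip_force"],s["ft_force"],s["ee_pos"]-M(*knob(0)))
if s["width"]>.015:
    for th in np.arange(.1,1.19,.1):
        move_straight(M(*knob(th)),A,velocity=.04)
        s=observe(); print(round(th,2),s["ft_force"].round(1),s["width"].round(4),(1e3*(s["ee_pos"]-M(*knob(th)))).round(1))
    print(s["t"])
```

```text
gauge end [ 0.46666607 -0.13695891  0.008     ] back [ 0.46674976 -0.28123255  0.008     ] yaw 90.03323245663377 0.14427365759387245
stop x 200 [19.85057848  0.60246437 30.        ]
stop x 203 [25.49785354  0.60424008 30.        ]
stop x 206 [31.29076372  0.60606133 30.        ]
5.9083 0.023578701406438682 29.61513251066208 [-1.67284964 -2.2250759   2.69565929] [-0.00040996 -0.00037375  0.00024335]Traceback (most recent call last):
  File "<stdin>", line 14, in <module>
AttributeError: 'float' object has no attribute 'round'
```

Run:
```python
from h import *
A=att(50,m[2])
for th in [.2,.35,.5,.65,.8,.9,1.0,1.08,1.15]:
    move_straight(M(*knob(th)),A,velocity=.04)
    s=observe(); print(th,s["ft_force"].round(1),round(s["width"],4),(1e3*(s["ee_pos"]-M(*knob(th)))).round(1))
print(s["t"])
C=cam("wrist",s); cv2.imwrite("pics/up.png",get_image("wrist"))
```

```text
0.2 [-0.5  5.8 -7. ] 0.0234 [-0.7  1.4 -1.6]
0.35 [-0.8  6.5 -7.2] 0.0231 [-0.7  1.2 -1.8]
0.5 [-0.3  5.3 -9. ] 0.0235 [-0.6  0.8 -1.4]
0.65 [-2.3  3.8 -7.1] 0.0236 [-0.5  0.1 -0.2]
0.8 [-3.4  1.3 -5.6] 0.0234 [-0.4 -0.3  0.6]
0.9 [-4.5  0.6 -5. ] 0.0234 [-0.4 -0.4  0.4]
1.0 [-4.3 -1.8 -5. ] 0.0232 [-0.3 -0.5  0.7]
1.08 [-5.5 -2.1 -4.5] 0.0233 [-0.4 -0.5  1.2]
1.15 [-5.7 -3.8 -3.9] 0.0233 [-0.3 -0.5  1.4]
9.1333
```

Run:
```python
from h import *
A=att(50,m[2])
print(move_straight(M(*knob(1.2)),A,velocity=.03,guard=8)); s=observe(); print(s["ft_force"].round(1),(1e3*(s["ee_pos"]-M(*knob(1.2)))).round(1))
grip(.06); pause(.2)
b=np.array([-np.sin(np.radians(50)),0,np.cos(np.radians(50))])
move_straight(M(*(knob(1.2)+110*b)),A,velocity=.15); pause(.1)
s=observe(); img=get_image("wrist"); cv2.imwrite("pics/up2.png",img); np.savez("up2.npz",ee_pos=s["ee_pos"],ee_rot=s["ee_rot"])
C=cam("wrist",s); h=cv2.cvtColor(img,cv2.COLOR_BGR2HSV)
k=((h[...,0]<6)|(h[...,0]>174))&(h[...,1]>180)&(h[...,2]>80); k[330:]=0
v,u=np.nonzero(k); print("red",u.mean(),v.mean(),len(u),s["t"])
for th in(0,1.05,1.1,1.15,1.2,1.25): print(th,proj(C,M(*knob(th))))
```

```text
False
[-6.3 -2.8 -2.7] [-0.3 -0.5  1.6]
red 323.50524737631184 238.95952023988005 667 11.0583
0 [[322.22922364 170.55624903]]
1.05 [[322.27777322 234.16119943]]
1.1 [[322.28403379 239.31901245]]
1.15 [[322.2905502 244.5561183]]
1.2 [[322.29729578 249.85033932]]
1.25 [[322.30424219 255.1789429 ]]
```

View pics/up2.png

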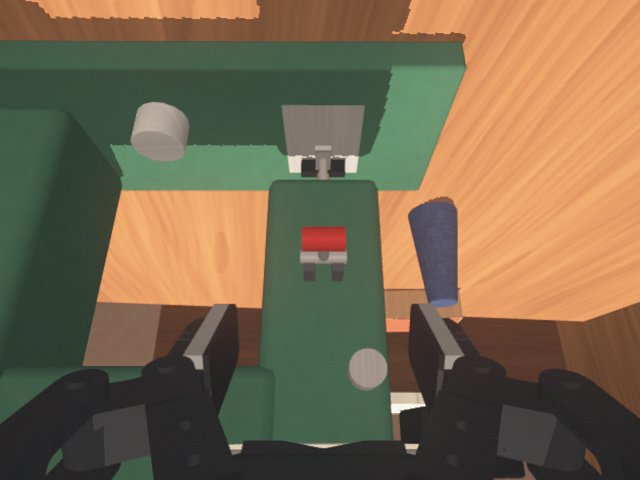

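The knob stays at (323.5,239) with the hand off it, so the lever is past top dead centre. The foot is raised at (322,150) and the stop is behind it at rows 158–177. Next is the gauge.

Run:
```python
from h import *
C=cam("wrist",dict(np.load("up2.npz"))); im=cv2.imread("pics/up2.png").astype(int)
for y in(90,0,-120):
    p=proj(C,M(-90,y,30))[0]; c=im[int(p[1])-12:int(p[1])+13,int(p[0])].sum(1); print(y,p.round(1),(c).tolist())
G=att(50,np.radians(90.1)); tab=np.array([.4667,-.2706,.034])
b=np.array([0,-np.sin(np.radians(50)),np.cos(np.radians(50))])
grip(.06,45)
move_pose([.455,-.36,.24],G)
move_straight(tab+.09*b,G,velocity=.2)
print(move_straight(tab,G,velocity=.08,guard=8))
f0=observe()["ft_force"]; grip(0,45); s=observe(); print("w",s["width"],s["ft_force"]-f0,s["ee_pos"]-tab)
move_straight(tab+[0,0,.08],G,velocity=.1); s=observe(); print(s["width"],s["ft_force"]-f0)
move_pose(M(-200,0,110),att(50,m[2])); pause(.2)
s=observe(); np.savez("pre.npz",ee_pos=s["ee_pos"],ee_rot=s["ee_rot"]); cv2.imwrite("pics/pre.png",get_image("wrist"))
print(s["t"],s["ee_pos"]-M(-200,0,110)); C=cam("wrist",s)
print("end pred",proj(C,M(-66,-13,84)),proj(C,M(-66,13,84)))
cv2.imwrite("pics/pres.png",get_image("side"))
```

```text
90 [440.7  68.6] [260, 264, 262, 265, 258, 260, 262, 255, 272, 291, 317, 334, 346, 357, 359, 363, 370, 368, 373, 371, 374, 370, 368, 368, 365]
0 [322.1  68.8] [239, 241, 244, 242, 242, 239, 238, 243, 240, 242, 244, 241, 242, 223, 217, 209, 203, 201, 199, 195, 202, 202, 201, 198, 198]
-120 [163.7  68.7] [241, 239, 240, 241, 240, 241, 242, 245, 240, 238, 242, 243, 230, 224, 210, 203, 201, 200, 204, 204, 198, 200, 203, 198, 200]
False
w 0.011062444332076492 [0.18975486 0.11857572 0.55831298] [ 7.14648847e-05 -1.70349459e-04  1.29065461e-04]
0.011071235040321818 [-0.06106573  0.35055635 -0.99236214]
17.45 [-0.00019102 -0.00165746 -0.00012365]
end pred [[302.39021626 347.2007826 ]] [[343.60338615 347.16283033]]
```

View pics/pre.png

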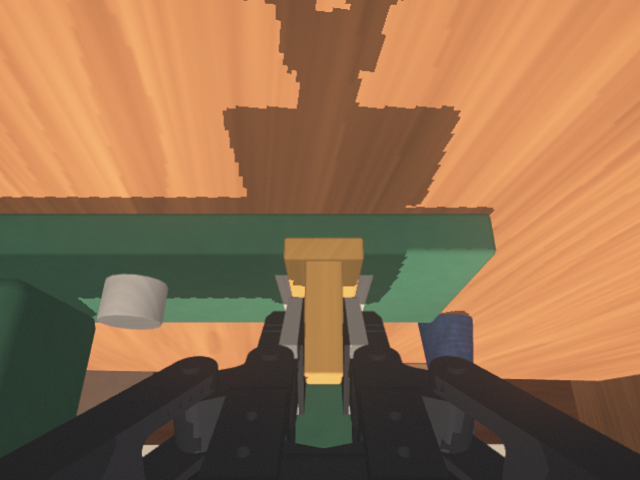

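The gauge is held centrally (tab at cols 305–342, bar at 285–363, centre about 324) and square to the bed. Next I'll touch down and slide in.

Run:
```python
from h import *
A=att(50,m[2])
move_straight(M(-200,0,70),A,velocity=.1)
hit=move_straight(M(-200,0,58),A,velocity=.015,guard=2.5); s=observe(); z=s["ee_pos"][2]*1e3
print("touch",hit,z,s["ft_force"],s["t"])
if hit:
    z=min(z+1.2,68)
    move_straight(M(-200,0,z),A,velocity=.03); s=observe(); print(s["ft_force"])
    h=move_straight(M(-133,0,z),A,velocity=.06,guard=6); s=observe()
    print("slide",h,s["ft_force"],s["t"],pose2([0,0,-m[2]],[s["ee_pos"]-[m[0],m[1],0]])[0]*1e3)
```

```text
touch True 63.0088093176867 [ 0.75115293 -1.11625822  3.0028068 ] 18.6417
[ 0.89811364 -0.6086783  -1.44131772]
slide False [ 0.86859399  0.10269344 -0.84160406] 20.1583 [-1.33413917e+02 -6.19152620e-02  6.41447161e+01]
```

Run:
```python
from h import *
A=att(50,m[2]); loc=lambda s:(pose2([0,0,-m[2]],[s["ee_pos"]-[m[0],m[1],0]])[0]*1e3).round(2)
move_straight(M(-118,0,64.2),A,velocity=.04)
print(move_straight(M(-117,0,62),A,velocity=.01,guard=2)); s=observe(); z=loc(s)[2]; print(loc(s),s["ft_force"])
move_straight(M(-117,0,z+.4),A,velocity=.02); f0=observe()["ft_force"]
h=move_straight(M(-85,0,z+.4),A,velocity=.012,guard=3.5); s=observe(); print("stop",h,loc(s),s["ft_force"]-f0,s["t"])
pause(.2); s=observe(); print(loc(s),s["ft_force"]-f0)
```

```text
True
[-1.1796e+02 -6.0000e-02  6.3970e+01] [ 1.65053378 -0.28535182  3.99521799]
stop True [-1.1037e+02 -1.0000e-01  6.4080e+01] [ 0.58287026 -0.50875414  2.69608884] 22.1583
[-1.1044e+02 -8.0000e-02  6.4030e+01] [ 0.56600006 -0.26297574  5.28142332]
```

Run:
```python
from h import *
A=att(50,m[2]); loc=lambda s:(pose2([0,0,-m[2]],[s["ee_pos"]-[m[0],m[1],0]])[0]*1e3).round(2)
s=observe(); x,_,z=loc(s)
move_straight(M(x,0,z+1.2),A,velocity=.02); pause(.1); f0=observe()["ft_force"]; print(loc(observe()),f0)
h=move_straight(M(-85,0,z+1.2),A,velocity=.012,guard=3.5); s=observe(); print("stop",h,loc(s),s["ft_force"]-f0,s["t"])
pause(.2); s=observe(); print(loc(s),s["ft_force"]-f0)
cv2.imwrite("pics/ins.png",get_image("wrist"))
```

```text
[-110.33    0.52   64.51] [-0.08486396 -0.98855426 -1.75503616]
stop True [-110.31    0.45   64.26] [-0.19740601  1.00828084 -0.15728368] 23.175
[-110.3     0.57   64.07] [0.98497462 0.50650729 3.43297499]
```

View pics/ins.png

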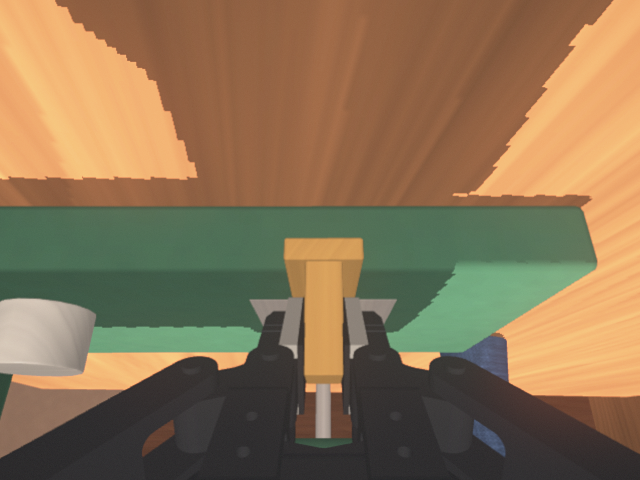

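Run:
```python
from h import *
loc=lambda s:(pose2([0,0,-m[2]],[s["ee_pos"]-[m[0],m[1],0]])[0]*1e3).round(2)
for i in range(4):
    s=observe(); print(s["t"],loc(s),s["ft_force"].round(2),s["joint_vel"].round(4),s["width"]); pause(.08)
```

```text
23.425 [-110.32    0.55   64.07] [ 0.03 -0.35  2.11] [-0.0005 -0.0009 -0.0002 -0.      0.0017  0.0015] 0.01109343599217717
23.5083 [-110.34    0.55   64.09] [1.34 0.25 1.83] [ 0.0013 -0.0007 -0.0008 -0.001   0.0003 -0.0009] 0.011127805876985218
23.5917 [-110.34    0.61   64.07] [ 0.69 -0.17  1.46] [-0.0017  0.0006 -0.0004  0.0003  0.0004  0.0007] 0.01110365230662657
23.675 [-110.33    0.58   64.06] [ 0.73 -0.17  3.13] [-0.0006  0.0008  0.0011  0.0008  0.0006  0.0019] 0.011192624575924867
```

The gauge is centred (tab at cols 304–343) and lies under the raised lever rod. The force readings are noisy, so the guard tripped early. I'll step forward using averaged force along the push direction.

```bash
cat >> h.py <<'E'
loc=lambda s:(pose2([0,0,-m[2]],[s["ee_pos"]-[m[0],m[1],0]])[0]*1e3).round(2)
def favg(n=8):
    F=[]
    for _ in range(n): pause(.012); F.append(observe()["ft_force"])
    return pose2([0,0,-m[2]],[np.mean(F,0)])[0].round(2)   # machine axes
E
python3 - <<'E'
from h import *
A=att(50,m[2])
print(favg(),loc(observe()))
x=-110.3; z=64.5
move_straight(M(x,0,z),A,velocity=.02); f0=favg(); print("f0",f0,loc(observe()))
while x<-86:
    x+=.8; move_straight(M(x,0,z),A,velocity=.02); f=favg(); print(round(x,1),(f-f0).round(1),loc(observe()))
    if (f-f0)[0]<-2.5 or abs(f-f0)[2]>7: break
print(observe()["t"])
E
```

```text
[-0.39 -0.89  2.77] [-110.35    0.59   64.05]
f0 [-0.55 -0.56 -0.43] [-110.44    0.17   64.11]
-109.5 [-3.6  0.6  0.5] [-110.23    0.13   64.23]
24.4583
```

Contact is along the push axis at tab x≈-110.3, putting the gauge end at about 24 mm, which agrees with the stop seen in the image. Now I'll lower the bar onto the bed and release.

Run:
```python
from h import *
A=att(50,m[2]); x=-109.9
z=64.3; f0=favg()
while z>61.5:
    z-=.4; move_straight(M(x,0,z),A,velocity=.02); f=favg(); print(round(z,1),f,loc(observe()))
    if (f-f0)[2]>3: break
grip(.04); pause(.1)
b=np.array([-np.sin(np.radians(50)),0,np.cos(np.radians(50))])
p=loc(observe()); print(p,favg())
move_straight(M(*(p+100*b)),A,velocity=.12)
s=observe(); np.savez("aft.npz",ee_pos=s["ee_pos"],ee_rot=s["ee_rot"]); im=get_image("wrist"); cv2.imwrite("pics/aft.png",im); cv2.imwrite("pics/afts.png",get_image("side"))
C=cam("wrist",s); print(s["t"],"tab top pred",proj(C,M(-110.3,0,74)),"back end pred",proj(C,M(-121,0,38)),"foot",proj(C,M(0,0,47)))
S=cv2.imread("pics/afts.png")[160:320,270:430]
a=cv2.resize(im,(533,400)); S=cv2.resize(S,(267*1,267)); out=np.zeros((400,800,3),np.uint8); out[:,:533]=a; out[:267,533:]=S; cv2.imwrite("pics/comb.png",out)
```

```text
63.9 [-5.42  0.98  1.78] [-1.1025e+02  4.0000e-02  6.4090e+01]
63.5 [-5.63  1.1   3.08] [-1.1025e+02  4.0000e-02  6.4070e+01]
[-1.0955e+02  5.0000e-02  6.3430e+01] [ 0.02 -0.06 -0.03]
26.7 tab top pred [[322.33418153 272.68632971]] back end pred [[322.26656928 203.27291096]] foot [[322.54699747 289.56091458]]
```

View pics/comb.png

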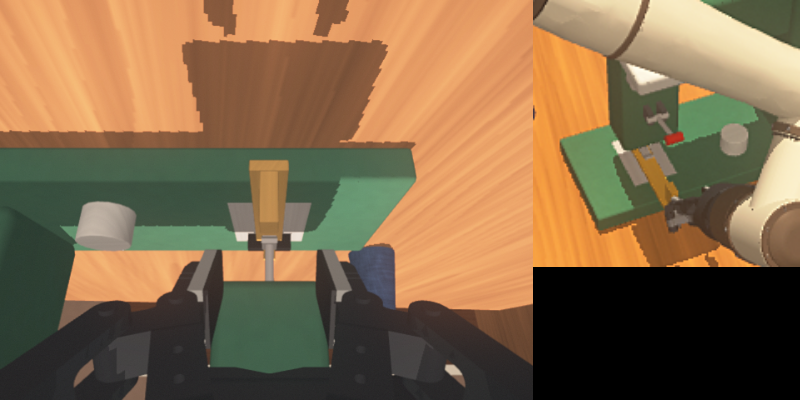

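The gauge lies straight under the raised foot with its end at the black stop (comb 270,242), and the red knob is still up (675,137). Next I'll ease the lever down, watching the tangential force.

Run:
```python
from h import *
A=att(50,m[2]); b=np.array([-np.sin(np.radians(50)),0,np.cos(np.radians(50))])
tan=lambda th:np.array([np.sin(th-np.radians(50)),0,np.cos(th-np.radians(50))])
th=1.12
move_straight(M(*(knob(th)+120*b)),A,velocity=.15)
im=get_image("wrist"); s=observe(); C=cam("wrist",s); h=cv2.cvtColor(im,cv2.COLOR_BGR2HSV)
k=((h[...,0]<6)|(h[...,0]>174))&(h[...,1]>180)&(h[...,2]>80); k[330:]=0; v,u=np.nonzero(k)
g=np.linspace(.9,1.3,41); r=[proj(C,M(*knob(a)))[0,1] for a in g]; th=float(np.interp(v.mean()+.8,r,g)); print("lever",th,u.mean(),len(u))
th=min(max(th,1.08),1.18)
grip(.05,30); f0=favg(); move_straight(M(*knob(th)),A,velocity=.08)
grip(0,30); s=observe(); print(s["width"],favg()-f0,s["t"])
if .02<s["width"]<.03:
    while th>.1:
        th-=.05 if th>.85 else .03
        move_straight(M(*knob(th)),A,velocity=.03); f=favg(6)-f0; ft=f@tan(th)
        print(round(th,3),f.round(1),round(ft,1),loc(observe())-knob(th).round(1))
        if th<.9 and ft>-1.5: break
print(observe()["t"])
```

```text
lever 1.0993047308298933 323.18905472636817 603
0.023217620237411803 [-2.2   2.37  0.98] 30.225
1.049 [-4.   4.4  3.1] 2.3 [-0.32  0.49  0.13]
0.999 [-3.9  4.   2.3] 1.8 [-0.34  0.48 -0.09]
0.949 [-3.4  3.9  1.3] 1.0 [-0.34  0.48 -0.28]
0.899 [-3.4  4.1  0.6] 0.5 [-0.24  0.48 -0.42]
31.4917
```

Run:
```python
from h import *
A=att(50,m[2]); tan=lambda th:np.array([np.sin(th-np.radians(50)),0,np.cos(th-np.radians(50))])
th=.899; low=0
while th>.1:
    th-=.03
    move_straight(M(*knob(th)),A,velocity=.03); f=favg(6); ft=f@tan(th); low=min(low,ft)
    print(round(th,3),f.round(1),round(ft,1),loc(observe())-knob(th).round(1))
    if ft>low+3 or ft>4: break
print(observe()["t"])
```

```text
0.869 [-3.4  3.9  0.6] 0.6 [-0.21  0.5  -0.47]
0.839 [-3.3  4.  -0.4] -0.3 [-0.11  0.48 -0.51]
0.809 [-3.5  3.8 -0.7] -0.5 [-0.09  0.49 -0.56]
0.779 [-3.   3.9 -1.1] -0.9 [-0.11  0.48 -0.51]
0.749 [-2.6  3.8 -1. ] -0.7 [-0.09  0.45 -0.51]
0.719 [-3.   4.3 -1.5] -1.1 [ 0.01  0.47 -0.43]
0.689 [-2.6  4.2 -2.1] -1.6 [ 0.03  0.45 -0.39]
0.659 [-2.6  4.4 -2.5] -1.9 [ 0.    0.45 -0.41]
0.629 [-2.3  4.4 -2.1] -1.5 [ 0.11  0.45 -0.35]
0.599 [-2.   4.5 -3.1] -2.5 [ 0.22  0.45 -0.39]
0.569 [-1.9  5.  -3.4] -2.7 [ 0.26  0.48 -0.41]
0.539 [-1.5  4.9 -3.6] -2.9 [ 0.27  0.46 -0.19]
0.509 [-1.2  5.4 -3.4] -2.8 [ 0.33  0.45 -0.28]
0.479 [-0.2  4.9 -3.8] -3.4 [ 0.35  0.43 -0.27]
0.449 [-0.6  5.4 -3.6] -3.0 [ 0.39  0.44 -0.18]
0.419 [ 0.3  5.  -3.7] -3.5 [ 0.4   0.44 -0.2 ]
0.389 [ 0.2  5.6 -3.5] -3.2 [ 0.43  0.43 -0.12]
0.359 [-0.6  6.  -2.7] -2.0 [0.44 0.42 0.09]
0.329 [-0.9  5.4 -1.6] -1.0 [0.26 0.4  0.26]
0.299 [-1.5  5.9 -0.9] 0.1 [0.2  0.41 0.53]
37.4917
```

Run:
```python
from h import *
A=att(50,m[2]); tan=lambda th:np.array([np.sin(th-np.radians(50)),0,np.cos(th-np.radians(50))])
th=.299
while th>.18:
    th-=.02
    move_straight(M(*knob(th)),A,velocity=.02); f=favg(10); ft=f@tan(th)
    print(round(th,3),f.round(1),round(ft,1),loc(observe())-knob(th).round(1))
    if ft>2: break
print(observe()["t"])
```

```text
0.279 [-1.7  5.9 -0.4] 0.6 [0.06 0.39 0.7 ]
0.259 [-2.   6.2  0.4] 1.5 [0.01 0.4  0.91]
0.239 [-2.7  6.5  1.3] 2.6 [-0.12  0.39  1.06]
38.4917
```

Link load is now about zero, with only the lever's own friction left. I'll release gently, retreat, check the knob angle and the bystanders, and hand in if nothing has moved.

Run:
```python
from h import *
A=att(50,m[2]); b=np.array([-np.sin(np.radians(50)),0,np.cos(np.radians(50))])
grip(.05); pause(.2); p=loc(observe()); print(p,favg())
move_straight(M(*(p+130*b)),A,velocity=.12); pause(.3)
s=observe(); C=cam("wrist",s); im=get_image("wrist"); h=cv2.cvtColor(im,cv2.COLOR_BGR2HSV)
k=((h[...,0]<6)|(h[...,0]>174))&(h[...,1]>180)&(h[...,2]>80); k[330:]=0; v,u=np.nonzero(k)
g=np.linspace(0,1.2,121); r=[proj(C,M(*knob(a)))[0,1] for a in g]; print("lever",np.interp(v.mean()+.8,r,g),u.mean(),len(u))
# gauge tab: brass pixels now vs expected back end / tab top
y=(h[...,0]>15)&(h[...,0]<26)&(h[...,1]>150)&(h[...,2]>90); 
print("tab top pred",proj(C,M(-110.3,0,74)),"back top pred",proj(C,M(-121.3,0,38)))
cv2.imwrite("pics/end.png",im)
# bystanders and gauge unmoved: compare to first views
for n in("top","side"):
    a=get_image(n); cv2.imwrite(f"pics/{n}1.png",a); d=cv2.absdiff(a,cv2.imread(f"pics/{n}0.png")).max(2)>60
    for w,(c,rw) in ({"bottle":(438,205),"cone":(186,320)} if n=="top" else {"tin":(391,243),"cone":(258,215),"bottle":(415,370)}).items(): print(n,w,d[rw-18:rw+18,c-18:c+18].sum())
print(observe()["t"])
```

```text
[-103.3    -0.25  134.5 ] [-0.01 -0.27 -0.19]
lever 0.2480423876730975 324.47081712062254 257
tab top pred [[323.29332264 151.38073079]] back top pred [[323.26478813  96.44033883]]
top bottle 1205
top cone 0
side tin 127
side cone 0
side bottle 518
40.8167
```

Run:
```python
from h import *
move_straight(M(-260,0,290),None,velocity=.15)
goto_joints([-1.058,0.385,0.008,0,-1.194,-0.259]); pause(.2)
for n in("top","side"):
    a=get_image(n); cv2.imwrite(f"pics/{n}2.png",a); d=cv2.absdiff(a,cv2.imread(f"pics/{n}0.png")).max(2)>60
    for w,(c,rw) in ({"bottle":(438,205),"cone":(186,320)} if n=="top" else {"tin":(391,243),"cone":(258,215),"bottle":(415,370)}).items(): print(n,w,d[rw-18:rw+18,c-18:c+18].sum())
h=cv2.cvtColor(a,cv2.COLOR_BGR2HSV)
k=((h[...,0]<6)|(h[...,0]>174))&(h[...,1]>180)&(h[...,2]>80); k[:235]=0;k[275:]=0;k[:,:330]=0;k[:,370:]=0
v,u=np.nonzero(k); print("knob",u.mean(),v.mean(),[proj(cam("side"),M(*knob(t))) for t in(.2,.25,.3)])
# brass visible in front of machine in side view: predicted tab top
S=cam("side"); p=proj(S,M(-110.3,0,74))[0].round().astype(int); q=proj(S,M(-80,0,38))[0].round().astype(int); print(p,a[p[1],p[0]],q,a[q[1],q[0]],observe()["t"])
```

```text
top bottle 0
top cone 0
side tin 0
side cone 0
side bottle 0
knob 352.0892857142857 253.76785714285714 [array([[351.30026244, 254.15395868]]), array([[351.61455605, 253.99333991]]), array([[351.9100941 , 253.77227163]])]
[352 273] [ 35 101 146] [347 274] [ 35  98 144] 44.2333
```

The bystanders haven't moved, the lever is resting at about 0.25 rad, and the gauge is in place. Handing in.

```bash
python3 -c "
from station import *
print(close_job())"
```

```text
the job is handed in; nothing more can be done
None
```

The job is handed in at about 44 s: the foot stayed up with the hand off, the gauge went straight in until it touched the stop (about 5 N push, under the 15 N that would shift it), the lever was eased down until the foot settled on the gauge and then released, and the bottle, cone and tin show no movement in the before-and-after pictures.

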